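Set the gap of a bench disc mill by its click dial

ROBOT

A 6-joint arm with a two-finger parallel gripper is mounted at the origin on a cart in front of the work surface, level with it; the furniture and walls round the work are solid. World frame = base frame: x ahead of the robot, y to its left, z up, the work surface at z = 0. Lengths are in m, angles in rad, forces in N, time in s.
With the tool pointing down it reaches from about 0.275 to 0.75 m from the base axis. Payload 10.2 kg.
Tool frame: the origin (TCP) lies at the centre of the arm's flange, where the gripper is bolted on; the fingertips stand 166 mm ahead of it and the grasp point (between the pads) lies 147 mm ahead of it (manip.grip_depth is the distance from the TCP to the grasp point, in m); z points along the fingers, y is the direction in which the jaws open and shut (so a half turn about z gives the same grasp; the last joint's range is limited). The gripper opens to 88 mm and grips with 3 to 60 N. Pads are 18 mm wide; open, the fingers measure 123 mm over their backs; the gripper's body (75 mm by 187 mm) begins 45 mm behind the grasp point.
Start: joints at [-1.333, 0.313, 1.498, -0, 1.331, -0.223], TCP at [0.233, -0.47, 0.405] pointing down, gripper open.
Joint ranges: [-2.94, 2.94], [-0.97, 2.17], [0.19, 2.56], [-1.23, 4.37], [0.02, 3.11], [-2.88, 2.88]. Speed limits (rad/s): [2.39, 2.39, 3.01, 3.14, 3.14, 3.14].

INTERFACE

Orientations are given as a 3x3 rotation matrix whose columns are the frame's x, y, z axes.
In Python, from bench import monitor, grab_frame, camera_model, manip gives the robot as it stands.
- The arm moves only by the tool move_arm, never from a script. Its argument "series" is a list of rows, each an object with "delta_pos": the shift along the tool's x, y, z in cm, a list of three; "twist": the turn about the tool's z in degrees. In form: [{"delta_pos": [x, y, z], "twist": twist}, ...]. A call has 1 to 20 rows; each row is the pose to reach, as a shift and turn from the pose measured when the call began, along the tool's axes at that moment; what a row does not reach only later rows make up. A row lasts 1/10 s, in which the tool goes at most 50 mm and 8.59 degrees, less where a joint would pass 70% of its speed; a pose out of reach is approached as far as the arm can. A call with a gripper value outside its range is refused whole. "claw" is the opening, from -1 (shut) to 1 (fully open), set as the call begins (left out, the last holds). The fingers move at their own pace and stop on an object; "squeeze" is the grip in N (left out, the last holds). Time passes only in rows, so rows that repeat a pose let the fingers close. It gives the time, the measured TCP pose, the force and the opening at its end, in the units of the state.
- monitor.get_obs(): the state, without advancing time (a new reading comes with each control period).
- grab_frame(name): name is "scene" or "top" or "wrist"; returns the picture (420x560x3 uint8, red, green, blue); there is no depth.
- camera_model(name): a dict with "intrinsics" (3x3 intrinsics, pixels), "eye" and "attitude" of the camera in the world; the wrist camera has in their place "mount" (4x4, takes a point from camera to tool coordinates, whose origin is the TCP and whose axes are the flange's). Camera axes: x right, y down, z forward; pixel columns grow to the right and rows downward; lengths in m; the calibration is good to about 2 mm. A picture is of the moment at which its call begins: read the wrist's pose just before it. camera_model takes no time and is no camera call.
- manip.sign_off(): hands the job in, once; it reports no verdict.
The state is a dict: "time": time; "q": joint angles; "joint_velocities": joint speeds; "effort": joint torques, N m; "ee_pos": TCP position; "orientation": TCP orientation; "ft_force": force on the tool from outside, world axes, zero at the start; "wrist_torque": the same for the moment, N m; "width": opening from 0.0 (shut) to 1.0 (fully open).
Only numpy, scipy, OpenCV 4.12 (cv2) and the standard library are available. Lean on these libraries where they do the work, as an engineer would, in place of code of your own. Each camera call takes 0.05 s, during which the arm holds its last target.

TASK

Set the grinding gap of the small bench mill with the round grey click knob on its top: turn the knob clockwise (seen from above) until it comes up against its end stop, gently and without forcing it, then turn it back anticlockwise by exactly four clicks and let go. Leave the things around the mill where they are.

Things in the scene. Friction and masses are not known exactly. Their poses are not given: they have to be found in the camera images.
- mill: Small bench mill, fixed in place: white base plate 110x110 mm, two columns, white bridge (78 mm in x, 110 mm in y, top face 104 mm above the worktop) with a grey knob on top. Origin at the centre of its underside, z up; the knob's vertical axis passes through it. Front is -x. The detent housing on the bridge's right (-y) is 128 mm high, 38 to 54 mm from the axis.
- knob_grip (a point): Point on the knob's axis, 155 mm above the worktop, where to grip; fixed to the mill, it does not turn. The knob is a round, finely fluted grey cylinder with a white index line on top, 50 mm in diameter, 136 to 174 mm above the worktop, turning about the vertical; any grip direction will do. Clockwise from above closes the gap. The knob's angle is not reported.
- click_wheel (a point): Centre of the toothed wheel under the knob, which turns with it: 51 mm across, top 127 mm above the worktop. 12 clicks a turn, 30 degrees each; a sprung ball pulls it into the rest of a click when let go within about 12 degrees of it. Leaving a rest takes about 0.1 to 0.15 N m; the torque then reverses as it snaps in. It starts 2 to 5 clicks from the stop, at a rest or stuck midway between two.
- end_stop: End stop: steel pin, 6 mm thick, 29 mm from the knob axis at the bridge's front (-x), 104 to 116 mm above the worktop; origin on the knob axis at the bridge's top. A lug meets it about 4 degrees clockwise past the last rest. The pin is sprung, 10 N/mm: 0.25 N m on the knob is a firm touch, over 0.45 N m (13 N on the pin) forces it. Let go, the knob springs back to that rest (zero clicks); that is no click.
- upper_disc: Upper grinding disc, dark steel, 52 mm across; origin at the centre of its underside, axes as the mill's. It rises 0.5 mm for each click anticlockwise (12 clicks a turn) and does not turn itself.
- lower_face (a point): Centre of the top of the fixed lower grinding disc, 55 mm above the worktop. The gap (upper_disc above lower_face along z) is 0 mm in the last rest at the stop and 2 mm four clicks back; the readings are too rough to count single clicks.
- lamp_carton: Bystander, loose: small upright carton, 42x42x82 mm. Origin at the centre of its underside.
- vial_1: Bystander, loose: small amber screw-cap vial with black cap, 22 mm across, 46 mm tall. Origin at the centre of its underside.
- standard_1: Bystander, loose: white 100 ml plastic bottle, 47 mm across, 92 mm tall. Origin at the centre of its underside.
- petri_dish: Bystander, loose: clear lidded petri dish, 61 mm across, 14 mm tall. Origin at the centre of its underside.
- timer: Bystander, loose: flat white countdown timer, 62x62x18 mm. Origin at the centre of its underside.
- wash_bottle: Bystander, loose: white squeeze wash bottle with a bent spout, 64 mm across, 197 mm tall. Origin at the centre of its underside.
Not all that is in view belongs to the job. What is shaped like the mill but pink is not meant.

How it is judged:
On the way:
1. the knob is turned clockwise up against the end stop (at least 2 N on the pin, gap under 0.2 mm) (contact force between end_stop and anything else above 2 N and z of upper_disc in the frame of lower_face below 0.0002 m), for 0.1 s.
At the end, for the whole second after the job is handed in: After the end stop has been felt, the knob rests four clicks back from it: the gap between the discs is 2.0 mm within 0.2 mm and still (z of upper_disc in the frame of lower_face between 0.0018 and 0.0022 m and linear speed of upper_disc below 0.001 m/s); the robot touches nothing.
It fails at once if the end stop is forced (more than 13 N on its pin) (contact force between end_stop and anything else above 13 N).
It fails at once if a thing beside the mill is pushed more than 30 mm or tipped over (distance of any of lamp_carton, vial_1, standard_1, petri_dish, timer, wash_bottle from where it was at the start of the episode above 0.03 m or angle between any of lamp_carton, vial_1, standard_1, petri_dish, timer, wash_bottle's own z axis and vertical above 0.6 rad).
It also fails if it takes over 70 s, if anything falls off the work surface, if the arm or the gripper's body presses on something with over 40 N, if the wrist force passes 120 N, or if a joint passes its speed limit or range.

## Working session

There is one attempt and no reset: what is moved stays moved. The work goes in short steps, Python scripts to look and compute and a tool call to move; the robot and the scene stay as the last step left them, time stands still between calls to the robot, and variables do not carry over. Pictures are saved under pics/ and viewed, and the job is handed in when it is done.

Besides the shell and the picture viewer there is one more tool, called after "Request:" by a JSON object that holds its "name" and its "arguments", one argument or row to a line. move_arm: Moves the arm, as the interface text tells. Its arguments: {"type":"object","properties":{"series":{"type":"array","items":{"type":"object","properties":{"delta_pos":{"type":"array","items":{"type":"number"}},"twist":{"type":"number"}}}},"claw":{"type":"number"},"squeeze":{"type":"number"}},"required":["series"]}

```bash
mkdir -p pics; ls
python3 - <<'E'
from bench import monitor, grab_frame, camera_model, manip
import cv2
o=monitor.get_obs();print(o)
for n in("scene","top","wrist"):
    cv2.imwrite(f"pics/{n}0.png",grab_frame(n)[:,:,::-1]);print(n,camera_model(n))
print(manip.grip_depth)
E
```

```text
pics
{'time': 0.0, 'q': array([-1.33339257e+00,  3.13394810e-01,  1.49839879e+00, -1.90926325e-05,
        1.33097881e+00, -2.23392101e-01]), 'joint_velocities': array([-0.00034036, -0.00196857,  0.00061368,  0.0005237 ,  0.00185274,
       -0.001539  ]), 'effort': array([-6.90098909e-05, -4.02212548e+01, -2.52272648e+01,  6.94391993e-02,
        3.52429796e-02, -1.24086655e-04]), 'ee_pos': array([ 0.23342895, -0.47020669,  0.4042036 ]), 'orientation': array([[ 8.95696908e-01,  4.44664998e-01, -2.95481146e-04],
       [ 4.44665030e-01, -8.95696213e-01,  1.14230468e-03],
       [ 2.43281566e-04, -1.15454890e-03, -9.99999304e-01]]), 'ft_force': array([ 0.23417602,  0.92120018, -0.7060559 ]), 'wrist_torque': array([-0.04525549, -0.04948831, -0.03525917]), 'width': 1.0003727643193638}
scene {'intrinsics': array([[402.49347515,   0.        , 271.10325576],
       [  0.        , 402.49347515, 201.08883168],
       [  0.        ,   0.        ,   1.        ]]), 'eye': array([-0.1364041 ,  0.51587016,  0.67992826]), 'attitude': array([[-0.46913862, -0.55302924,  0.68852568],
       [-0.883097
[... 298 characters left out ...]
42182]), 'attitude': array([[-0.0255185 , -0.99481936,  0.09840353],
       [-0.99967321,  0.02524618, -0.00401172],
       [ 0.00150662, -0.09847375, -0.99513851]])}
wrist {'intrinsics': array([[337.19677126,   0.        , 276.32176118],
       [  0.        , 337.19677126, 210.86843292],
       [  0.        ,   0.        ,   1.        ]]), 'mount': array([[-6.32705304e-04, -9.56279854e-01, -2.92452458e-01,
         7.48797322e-02],
       [ 9.99999445e-01, -8.51425023e-04,  6.20598796e-04,
         1.11862187e-03],
       [-8.42467467e-04, -2.92451903e-01,  9.56279862e-01,
         1.99864570e-02],
       [ 0.00000000e+00,  0.00000000e+00,  0.00000000e+00,
         1.00000000e+00]])}
0.1473
```

View pics/scene0.png

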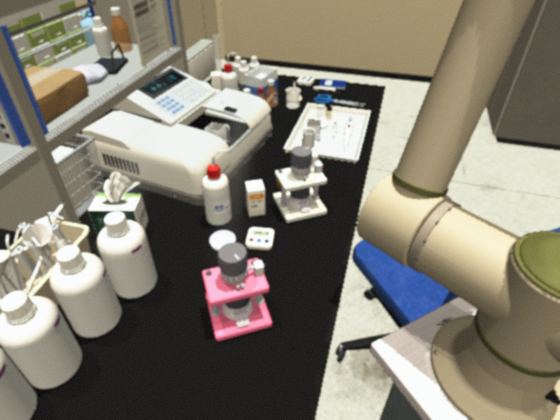

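View pics/top0.png

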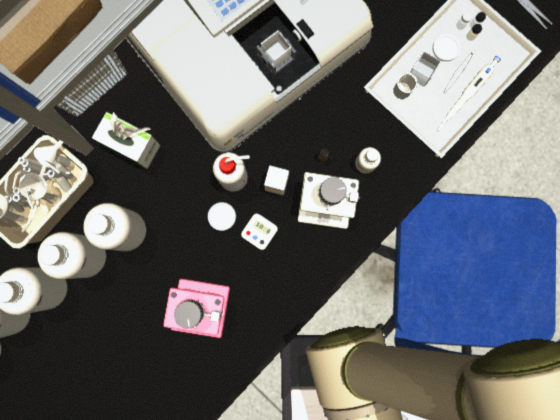

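The scene shows the white mill at about (300,180) and the pink one at (237,290). In the top view the white mill's knob is at (333,190) and the pink mill's knob at (188,315). Other grey or round things are the small metal cup at (405,85) and the white bottle at (369,160). I choose the white mill and will check it in a close crop.

```bash
cat > h.py <<'E'
from bench import monitor, grab_frame, camera_model, manip
import cv2, numpy as np
def ray(n,px):
    c=camera_model(n);K=np.array(c['intrinsics']);R=np.array(c['attitude'])
    d=R@np.linalg.inv(K)@np.array([px[0],px[1],1.]);return np.array(c['eye']),d
def onz(n,px,z):
    e,d=ray(n,px);return e+d*(z-e[2])/d[2]
def proj(n,p):
    c=camera_model(n);q=np.array(c['attitude']).T@(np.array(p)-np.array(c['eye']));q=np.array(c['intrinsics'])@q;return q[:2]/q[2]
E
python3 - <<'E'
import cv2
a=cv2.imread('pics/top0.png')[140:240,280:400];b=cv2.imread('pics/scene0.png')[130:230,255:345]
a=cv2.resize(a,None,fx=4,fy=4,interpolation=2);b=cv2.resize(b,None,fx=4,fy=4,interpolation=2)
cv2.imwrite('pics/crop1.png',cv2.hconcat([a[:, :440],b]))
E
```

```text
(no output)
```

View pics/crop1.png

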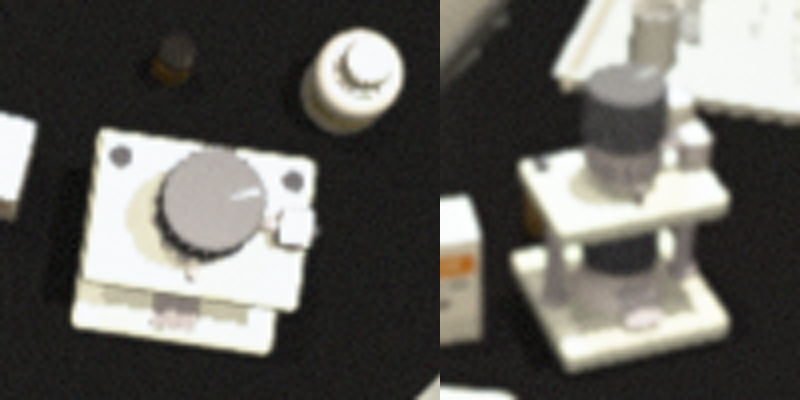

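View pics/wrist0.png

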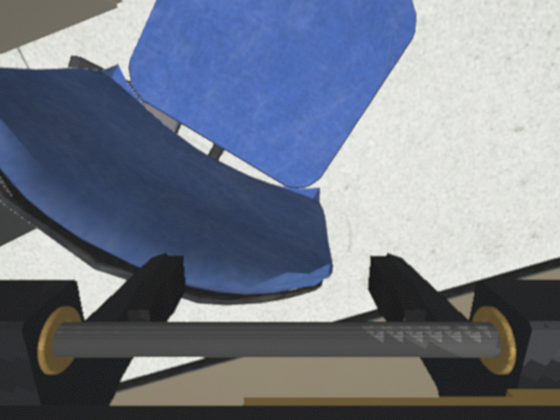

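Run:
```python
from h import *
im=cv2.imread('pics/top0.png');h=cv2.cvtColor(im,cv2.COLOR_BGR2HSV)
c=im[165:206,315:352].astype(int)
g=c.mean(2); m=((g>105)&(g<190)).astype(np.uint8)
m=cv2.morphologyEx(m,cv2.MORPH_OPEN,np.ones((3,3),np.uint8))
cs,_=cv2.findContours(m,cv2.RETR_EXTERNAL,cv2.CHAIN_APPROX_NONE)
k=max(cs,key=cv2.contourArea);(x,y),r=cv2.minEnclosingCircle(cv2.convexHull(k));print(x+315,y+165,r,cv2.contourArea(k), cv2.fitEllipse(k))
for p in((x+315,y+165),(333.4,189.4)): print(onz('top',p,.174))
print(onz('scene',(301.6,150.8),.174))
# bridge corners in top crop
for p in((103,130),(316,160),(300,310),(82,282)): print(onz('top',(280+p[0]/4,140+p[1]/4),.104))
P=onz('top',(333.4,189.4),.174)
e1,d1=ray('top',(333.4,189.4));e2,d2=ray('scene',(301.6,150.8))
A=np.c_[d1,-d2];s=np.linalg.lstsq(A,e2-e1,rcond=None)[0];print(e1+d1*s[0],e2+d2*s[1])
for n,px in (('vial',(323,157)),('std',(371,157)),('carton',(277,180))):print(n,onz('top',px,.06))
```

```text
333.08823585510254 189.77450942993164 13.932000160217285 457.5 ((17.340511322021484, 24.573781967163086), (23.05191421508789, 26.71995735168457), 154.77371215820312)
[0.55492313 0.07405737 0.174     ]
[0.55562336 0.07344185 0.174     ]
[0.5496733  0.07384546 0.174     ]
[0.60178909 0.12070388 0.104     ]
[0.58364086 0.01306999 0.104     ]
[0.50742681 0.02423409 0.104     ]
[0.52440047 0.13367487 0.104     ]
[0.5561582  0.07303264 0.17028329] [0.5546503  0.07063889 0.17032986]
vial [0.64202843 0.08049426 0.06      ]
std [ 0.63945809 -0.02146004  0.06      ]
carton [0.59510214 0.179419   0.06      ]
```

The crop confirms the choice: a white mill with a grey knob, its index line pointing right, and the detent housing on the right. The knob axis is at about (0.5545, 0.0735) and the mill's yaw is about -10°. I'll hover above it, pre-twisted anticlockwise so the last joint has room for the whole clockwise turn.

Request:
{"name": "move_arm", "arguments": {
  "series": [
    {"delta_pos": [5,-3.3,0],"twist": -8},
    {"delta_pos": [10,-6.5,0],"twist": -16},
    {"delta_pos": [14.5,-9.5,0],"twist": -24},
    {"delta_pos": [18.5,-12,0],"twist": -32},
    {"delta_pos": [22.5,-14.6,0],"twist": -40},
    {"delta_pos": [26.5,-17.2,0],"twist": -48},
    {"delta_pos": [30.5,-19.8,0],"twist": -56},
    {"delta_pos": [34.5,-22.4,0],"twist": -64},
    {"delta_pos": [38.5,-25,0],"twist": -72},
    {"delta_pos": [42,-27.3,0],"twist": -80},
    {"delta_pos": [45,-29.3,0],"twist": -88},
    {"delta_pos": [48,-31.2,0],"twist": -96},
    {"delta_pos": [50.5,-32.8,0],"twist": -104},
    {"delta_pos": [52.9,-34.4,0],"twist": -112},
    {"delta_pos": [52.9,-34.4,0],"twist": -120},
    {"delta_pos": [52.9,-34.4,0],"twist": -128},
    {"delta_pos": [52.9,-34.4,0],"twist": -136},
    {"delta_pos": [52.9,-34.4,0],"twist": -143},
    {"delta_pos": [52.9,-34.4,0],"twist": -150},
    {"delta_pos": [52.9,-34.4,0],"twist": -150}
  ],
  "claw": 1
}}

```text
time: 2.15
ee_pos: [0.5543, 0.0731, 0.4045]
orientation: [[-0.998, 0.062, -0.001], [0.062, 0.998, 0.001], [0.001, 0.001, -1.0]]
ft_force: [-0.3, 0.1, -0.5]
width: 0.998
```

Run:
```python
from h import *
o=monitor.get_obs();print(o)
cv2.imwrite("pics/wrist1.png",grab_frame('wrist')[:,:,::-1])
c=camera_model('wrist');M=np.array(c['mount']);T=np.eye(4);T[:3,:3]=o['orientation'];T[:3,3]=o['ee_pos'];W=T@M
q=np.linalg.inv(W)@np.array([.5545,.0735,.174,1]);u=np.array(c['intrinsics'])@q[:3];print(u[:2]/u[2],np.degrees(o['q'][5]))
```

```text
{'time': 2.15, 'q': array([-7.85084388e-02,  3.88659508e-01,  1.39243063e+00,  8.56395654e-04,
        1.36131533e+00, -1.58775313e+00]), 'joint_velocities': array([-0.00107116, -0.00074721, -0.00054434,  0.00135621,  0.00156556,
        0.1279145 ]), 'effort': array([ 8.87385453e-03, -4.38967717e+01, -2.54647475e+01, -2.42646527e-02,
        7.78215635e-02, -1.28846671e+00]), 'ee_pos': array([0.55429773, 0.07312145, 0.40447411]), 'orientation': array([[-9.98095007e-01,  6.16911898e-02, -7.44536202e-04],
       [ 6.16905140e-02,  9.98094922e-01,  8.98834806e-04],
       [ 7.98567991e-04,  8.51191711e-04, -9.99999319e-01]]), 'ft_force': array([-0.32741639,  0.07053709, -0.46100455]), 'wrist_torque': array([ 0.07860023, -0.14619627, -0.00631307]), 'width': 0.9979968594512172}
[278.89627    227.50642935] -90.97155298566204
```

View pics/wrist1.png

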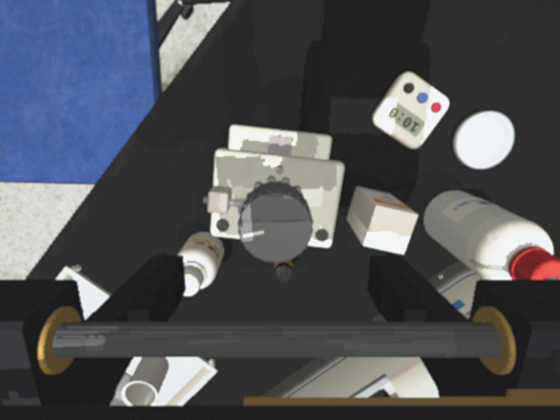

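The wrist view shows the white mill with its knob at about (276,228), the index line pointing left, and the pin at the top (280,172). I'll refine the centre.

Run:
```python
from h import *
im=cv2.imread('pics/wrist1.png');g=cv2.GaussianBlur(cv2.cvtColor(im,cv2.COLOR_BGR2GRAY),(3,3),0)
c=cv2.HoughCircles(g,cv2.HOUGH_GRADIENT_ALT,1,20,param1=120,param2=.6,minRadius=28,maxRadius=48);print(c)
cv2.imwrite('pics/c2.png',cv2.resize(im[160:290,190:360],None,fx=4,fy=4,interpolation=2))
```

```text
[[[276.       228.        36.106564]
  [454.       222.        34.13063 ]]]
```

View pics/c2.png

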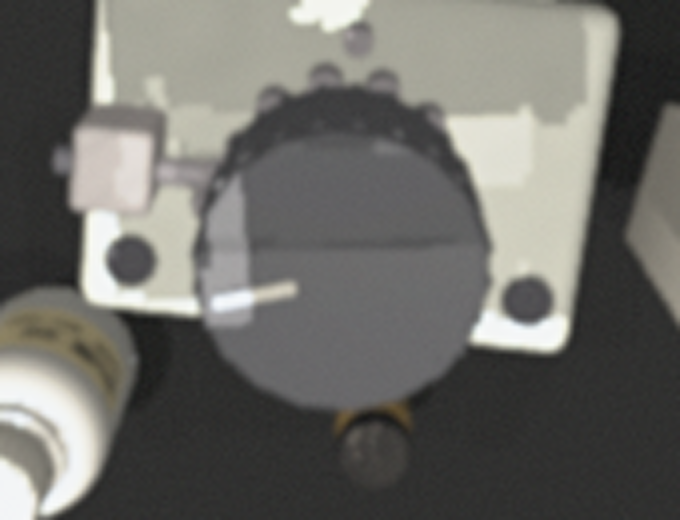

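The circle centre is (276,228) and the finger tips' midpoint is about (276.5), so the knob is within half a millimetre of centre along the jaws. I'll descend 10 cm and close gently.

Request:
{"name": "move_arm", "arguments": {
  "series": [
    {"delta_pos": [0,0,3],"twist": 0},
    {"delta_pos": [0,0,6],"twist": 0},
    {"delta_pos": [0,0,8],"twist": 0},
    {"delta_pos": [0,0,9],"twist": 0},
    {"delta_pos": [0,0,9.5],"twist": 0},
    {"delta_pos": [0,0,9.9],"twist": 0},
    {"delta_pos": [0,0,9.9],"twist": 0},
    {"delta_pos": [0,0,9.9],"twist": 0}
  ]
}}

```text
time: 3.0
ee_pos: [0.5543, 0.0732, 0.3062]
orientation: [[-0.998, 0.066, 0.001], [0.066, 0.998, 0.001], [-0.0, 0.001, -1.0]]
ft_force: [-0.1, -0.4, 0.8]
width: 1.001
```

```bash
cat > st.py <<'E'
from h import *
o=monitor.get_obs();R=o['orientation']
print('t',o['time'],'p',np.round(o['ee_pos'],4),'yaw %.2f'%np.degrees(np.arctan2(R[1,0],R[0,0])),'F',np.round(o['ft_force'],2),'T',np.round(o['wrist_torque'],3),'Ft',np.round(R.T@o['ft_force'],2),'w',round(o['width']*88,2),'q6 %.1f e6 %.3f'%(np.degrees(o['q'][5]),o['effort'][5]))
E
python3 st.py; python3 -c "
from h import *
im=cv2.imwrite('pics/w2.png',grab_frame('wrist')[:,:,::-1])"
```

```text
t 3.0 p [0.5543 0.0732 0.3062] yaw 176.23 F [-0.14 -0.38  0.83] T [ 0.038 -0.059  0.019] Ft [ 0.12 -0.39 -0.83] w 88.06 q6 -90.7 e6 0.007
```

View pics/w2.png

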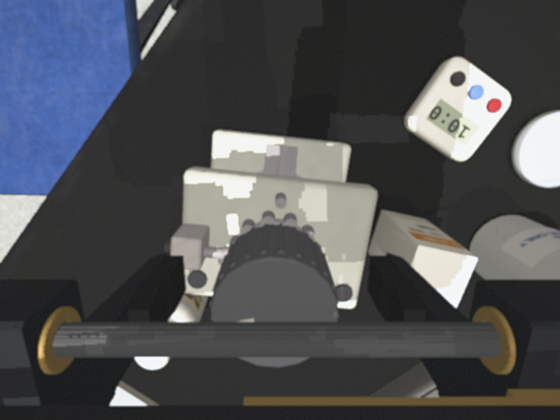

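The knob lies between the open fingers, its edges at columns 211 and 338 with the fingers at 183 and 370, so it is off by less than 1 mm. Closing lightly.

Request:
{"name": "move_arm", "arguments": {
  "series": [
    {"delta_pos": [0,0,0],"twist": 0},
    {"delta_pos": [0,0,0],"twist": 0},
    {"delta_pos": [0,0,0],"twist": 0},
    {"delta_pos": [0,0,0],"twist": 0},
    {"delta_pos": [0,0,0],"twist": 0},
    {"delta_pos": [0,0,0],"twist": 0}
  ],
  "claw": -1,
  "squeeze": 10
}}

```text
time: 3.65
ee_pos: [0.5544, 0.0727, 0.3063]
orientation: [[-0.998, 0.066, 0.0], [0.066, 0.998, -0.0], [-0.0, -0.0, -1.0]]
ft_force: [-0.9, -6.0, 0.8]
width: 0.562
```

```bash
python3 st.py
```

```text
t 3.65 p [0.5544 0.0727 0.3063] yaw 176.23 F [-0.92 -5.99  0.84] T [-0.627  0.049 -0.011] Ft [ 0.53 -6.04 -0.84] w 49.42 q6 -90.7 e6 -0.010
```

Request:
{"name": "move_arm", "arguments": {
  "series": [
    {"delta_pos": [0,-0.04,0],"twist": 0},
    {"delta_pos": [0,-0.04,0],"twist": 0},
    {"delta_pos": [0,-0.04,0],"twist": 0}
  ],
  "claw": -1,
  "squeeze": 8
}}

```text
time: 3.95
ee_pos: [0.5543, 0.0725, 0.3063]
orientation: [[-0.998, 0.066, 0.0], [0.066, 0.998, 0.0], [-0.0, 0.0, -1.0]]
ft_force: [-0.8, 0.9, 0.2]
width: 0.564
```

```bash
python3 st.py
```

```text
t 3.95 p [0.5543 0.0725 0.3063] yaw 176.23 F [-0.84  0.92  0.21] T [ 0.425 -0.163 -0.067] Ft [ 0.9   0.86 -0.21] w 49.66 q6 -90.8 e6 -0.009
```

Request:
{"name": "move_arm", "arguments": {
  "series": [
    {"delta_pos": [0,0,0],"twist": 3},
    {"delta_pos": [0,0,0],"twist": 6},
    {"delta_pos": [0,0,0],"twist": 6}
  ]
}}

```text
time: 4.25
ee_pos: [0.5543, 0.0726, 0.3063]
orientation: [[-0.985, 0.17, 0.001], [0.17, 0.985, 0.0], [-0.001, 0.0, -1.0]]
ft_force: [-0.5, 1.6, 0.3]
width: 0.566
```

```bash
python3 st.py
```

```text
t 4.25 p [0.5543 0.0726 0.3063] yaw 170.22 F [-0.53  1.58  0.31] T [ 0.315 -0.183  0.126] Ft [ 0.79  1.46 -0.31] w 49.85 q6 -84.8 e6 0.632
```

Request:
{"name": "move_arm", "arguments": {
  "series": [
    {"delta_pos": [0,0,0],"twist": 3},
    {"delta_pos": [0,0,0],"twist": 6},
    {"delta_pos": [0,0,0],"twist": 6}
  ]
}}

```text
time: 4.55
ee_pos: [0.5543, 0.0727, 0.3063]
orientation: [[-0.963, 0.271, 0.001], [0.271, 0.963, 0.0], [-0.001, 0.0, -1.0]]
ft_force: [-0.0, 0.5, 0.4]
width: 0.56
```

```bash
python3 st.py
```

```text
t 4.55 p [0.5543 0.0727 0.3063] yaw 164.27 F [-0.03  0.51  0.41] T [ 0.316 -0.182  0.043] Ft [ 0.16  0.48 -0.41] w 49.27 q6 -78.8 e6 0.570
```

Request:
{"name": "move_arm", "arguments": {
  "series": [
    {"delta_pos": [0,0,0],"twist": 3},
    {"delta_pos": [0,0,0],"twist": 6},
    {"delta_pos": [0,0,0],"twist": 6}
  ]
}}

```text
time: 4.85
ee_pos: [0.5544, 0.0728, 0.3063]
orientation: [[-0.93, 0.369, 0.001], [0.369, 0.93, 0.0], [-0.001, 0.001, -1.0]]
ft_force: [-0.8, 0.4, 0.3]
width: 0.563
```

```bash
python3 st.py
```

```text
t 4.85 p [0.5544 0.0728 0.3063] yaw 158.36 F [-0.77  0.43  0.34] T [ 0.303 -0.242  0.032] Ft [ 0.88  0.12 -0.34] w 49.58 q6 -72.9 e6 0.504
```

Request:
{"name": "move_arm", "arguments": {
  "series": [
    {"delta_pos": [0,0,0],"twist": 3},
    {"delta_pos": [0,0,0],"twist": 6},
    {"delta_pos": [0,0,0],"twist": 6}
  ]
}}

```text
time: 5.15
ee_pos: [0.5544, 0.0728, 0.3063]
orientation: [[-0.887, 0.462, 0.001], [0.462, 0.887, 0.001], [-0.0, 0.001, -1.0]]
ft_force: [0.4, 1.6, 0.3]
width: 0.563
```

```bash
python3 st.py
```

```text
t 5.15 p [0.5544 0.0728 0.3063] yaw 152.47 F [0.44 1.64 0.27] T [ 0.274 -0.236 -0.094] Ft [ 0.37  1.66 -0.27] w 49.51 q6 -67.0 e6 0.442
```

Request:
{"name": "move_arm", "arguments": {
  "series": [
    {"delta_pos": [0,0,0],"twist": 3},
    {"delta_pos": [0,0,0],"twist": 6},
    {"delta_pos": [0,0,0],"twist": 6}
  ]
}}

```text
time: 5.45
ee_pos: [0.5544, 0.0729, 0.3063]
orientation: [[-0.835, 0.55, 0.001], [0.55, 0.835, 0.001], [-0.0, 0.001, -1.0]]
ft_force: [0.6, 0.3, 0.4]
width: 0.562
```

```bash
python3 st.py
```

```text
t 5.45 p [0.5544 0.0729 0.3063] yaw 146.61 F [0.56 0.33 0.44] T [ 0.282 -0.284 -0.11 ] Ft [-0.28  0.58 -0.44] w 49.45 q6 -61.2 e6 0.477
```

Request:
{"name": "move_arm", "arguments": {
  "series": [
    {"delta_pos": [0,0,0],"twist": 3},
    {"delta_pos": [0,0,0],"twist": 6},
    {"delta_pos": [0,0,0],"twist": 6}
  ]
}}

```text
time: 5.75
ee_pos: [0.5544, 0.0729, 0.3063]
orientation: [[-0.775, 0.632, 0.001], [0.632, 0.775, 0.001], [-0.001, 0.001, -1.0]]
ft_force: [1.1, 1.1, -0.3]
width: 0.567
```

```bash
python3 st.py
```

```text
t 5.75 p [0.5544 0.0729 0.3063] yaw 140.77 F [ 1.06  1.08 -0.3 ] T [ 0.38  -0.382  0.05 ] Ft [-0.14  1.5   0.31] w 49.85 q6 -55.3 e6 0.626
```

Request:
{"name": "move_arm", "arguments": {
  "series": [
    {"delta_pos": [0,0,0],"twist": 3},
    {"delta_pos": [0,0,0],"twist": 6},
    {"delta_pos": [0,0,0],"twist": 6}
  ]
}}

```text
time: 6.05
ee_pos: [0.5545, 0.073, 0.3063]
orientation: [[-0.706, 0.708, 0.002], [0.708, 0.706, 0.001], [-0.001, 0.002, -1.0]]
ft_force: [1.0, 1.5, -0.1]
width: 0.563
```

```bash
python3 st.py
```

```text
t 6.05 p [0.5545 0.073  0.3063] yaw 134.93 F [ 0.97  1.49 -0.11] T [ 0.311 -0.377  0.095] Ft [0.37 1.74 0.12] w 49.51 q6 -49.5 e6 0.578
```

Request:
{"name": "move_arm", "arguments": {
  "series": [
    {"delta_pos": [0,0,0],"twist": 3},
    {"delta_pos": [0,0,0],"twist": 6},
    {"delta_pos": [0,0,0],"twist": 6}
  ]
}}

```text
time: 6.35
ee_pos: [0.5545, 0.073, 0.3063]
orientation: [[-0.631, 0.776, 0.002], [0.776, 0.631, 0.001], [-0.0, 0.002, -1.0]]
ft_force: [1.7, 2.5, -0.7]
width: 0.561
```

```bash
python3 st.py
```

```text
t 6.35 p [0.5545 0.073  0.3063] yaw 129.09 F [ 1.65  2.54 -0.71] T [ 0.393 -0.343  0.026] Ft [0.93 2.88 0.72] w 49.34 q6 -43.6 e6 0.498
```

Request:
{"name": "move_arm", "arguments": {
  "series": [
    {"delta_pos": [0,0,0],"twist": 3},
    {"delta_pos": [0,0,0],"twist": 6},
    {"delta_pos": [0,0,0],"twist": 6}
  ]
}}

```text
time: 6.65
ee_pos: [0.5545, 0.0731, 0.3063]
orientation: [[-0.548, 0.836, 0.002], [0.836, 0.548, 0.001], [-0.0, 0.002, -1.0]]
ft_force: [2.3, 2.0, -0.5]
width: 0.564
```

```bash
python3 st.py
```

```text
t 6.65 p [0.5545 0.0731 0.3063] yaw 123.24 F [ 2.27  1.99 -0.49] T [ 0.384 -0.391 -0.085] Ft [0.42 2.99 0.5 ] w 49.65 q6 -37.8 e6 0.439
```

Request:
{"name": "move_arm", "arguments": {
  "series": [
    {"delta_pos": [0,-0.02,0],"twist": 3},
    {"delta_pos": [0,-0.02,0],"twist": 6},
    {"delta_pos": [0,-0.02,0],"twist": 6}
  ]
}}

```text
time: 6.95
ee_pos: [0.5544, 0.073, 0.3063]
orientation: [[-0.46, 0.888, 0.003], [0.888, 0.46, 0.001], [0.0, 0.003, -1.0]]
ft_force: [2.8, 1.8, -1.8]
width: 0.567
```

```bash
python3 st.py
```

```text
t 6.95 p [0.5544 0.073  0.3063] yaw 117.40 F [ 2.83  1.77 -1.82] T [ 0.472 -0.601 -0.154] Ft [0.27 3.32 1.83] w 49.87 q6 -32.0 e6 0.417
```

Request:
{"name": "move_arm", "arguments": {
  "series": [
    {"delta_pos": [0,0,0],"twist": 1.5},
    {"delta_pos": [0,0,0],"twist": 3},
    {"delta_pos": [0,0,0],"twist": 3}
  ]
}}

```text
time: 7.25
ee_pos: [0.5545, 0.073, 0.3064]
orientation: [[-0.413, 0.911, 0.003], [0.911, 0.413, 0.001], [-0.0, 0.003, -1.0]]
ft_force: [2.1, 2.7, -1.1]
width: 0.563
```

```bash
python3 st.py
```

```text
t 7.25 p [0.5545 0.073  0.3064] yaw 114.41 F [ 2.14  2.68 -1.13] T [ 0.399 -0.657  0.081] Ft [1.55 3.05 1.14] w 49.55 q6 -29.0 e6 0.343
```

Request:
{"name": "move_arm", "arguments": {
  "series": [
    {"delta_pos": [0,0,0],"twist": 1},
    {"delta_pos": [0,0,0],"twist": 2},
    {"delta_pos": [0,0,0],"twist": 2}
  ]
}}

```text
time: 7.55
ee_pos: [0.5545, 0.0731, 0.3063]
orientation: [[-0.381, 0.925, 0.003], [0.925, 0.381, 0.001], [0.0, 0.003, -1.0]]
ft_force: [3.1, 2.5, -1.4]
width: 0.563
```

```bash
python3 st.py
```

```text
t 7.55 p [0.5545 0.0731 0.3063] yaw 112.38 F [ 3.14  2.46 -1.41] T [ 0.418 -0.592  0.113] Ft [1.08 3.83 1.42] w 49.58 q6 -26.9 e6 0.276
```

Request:
{"name": "move_arm", "arguments": {
  "series": [
    {"delta_pos": [0,0,0],"twist": 0.5},
    {"delta_pos": [0,0,0],"twist": 1},
    {"delta_pos": [0,0,0],"twist": 1}
  ]
}}

```text
time: 7.85
ee_pos: [0.5545, 0.0731, 0.3063]
orientation: [[-0.364, 0.931, 0.003], [0.931, 0.364, 0.001], [0.0, 0.003, -1.0]]
ft_force: [4.0, 2.3, -2.0]
width: 0.567
```

```bash
python3 st.py
```

```text
t 7.85 p [0.5545 0.0731 0.3063] yaw 111.36 F [ 4.    2.31 -1.99] T [ 0.363 -0.632  0.138] Ft [0.69 4.56 2.01] w 49.92 q6 -25.9 e6 0.185
```

Request:
{"name": "move_arm", "arguments": {
  "series": [
    {"delta_pos": [0,-0.02,0],"twist": 0.5},
    {"delta_pos": [0,-0.02,0],"twist": 1},
    {"delta_pos": [0,-0.02,0],"twist": 1}
  ]
}}

```text
time: 8.15
ee_pos: [0.5544, 0.073, 0.3063]
orientation: [[-0.347, 0.938, 0.003], [0.938, 0.347, 0.002], [0.0, 0.004, -1.0]]
ft_force: [5.2, 2.7, -1.2]
width: 0.564
```

```bash
cat > av.py <<'E'
from h import *
T=[monitor.get_obs()['wrist_torque'][2]]
for i in range(6): grab_frame('wrist'); T.append(monitor.get_obs()['wrist_torque'][2])
print(np.round(T,3),'mean %.3f'%np.mean(T))
exec(open('st.py').read())
E
python3 av.py
```

```text
[0.136 0.052 0.116 0.095 0.175 0.085 0.123] mean 0.112
t 8.45 p [0.5544 0.073  0.3063] yaw 110.34 F [ 3.97  3.88 -2.26] T [ 0.484 -0.807  0.123] Ft [2.26 5.07 2.28] w 49.47 q6 -24.9 e6 0.096
```

Request:
{"name": "move_arm", "arguments": {
  "series": [
    {"delta_pos": [0,0,0],"twist": 0.5},
    {"delta_pos": [0,0,0],"twist": 1},
    {"delta_pos": [0,0,0],"twist": 1}
  ]
}}

```text
time: 8.75
ee_pos: [0.5544, 0.073, 0.3063]
orientation: [[-0.331, 0.944, 0.004], [0.944, 0.331, 0.002], [0.0, 0.004, -1.0]]
ft_force: [3.5, 2.0, -2.7]
width: 0.562
```

```bash
python3 av.py
```

```text
[0.099 0.082 0.027 0.068 0.07  0.126 0.022] mean 0.071
t 9.05 p [0.5544 0.073  0.3063] yaw 109.34 F [ 3.55  3.17 -2.07] T [ 0.442 -0.756  0.022] Ft [1.81 4.4  2.09] w 49.43 q6 -23.9 e6 0.083
```

No stop at this rest, because the torque falls again past its peak. On to the next rest (yaw about 85.5), with the sideways force trimmed.

Request:
{"name": "move_arm", "arguments": {
  "series": [
    {"delta_pos": [0,0.04,0],"twist": 3},
    {"delta_pos": [0,0.04,0],"twist": 6},
    {"delta_pos": [0,0.04,0],"twist": 9},
    {"delta_pos": [0,0.04,0],"twist": 12},
    {"delta_pos": [0,0.04,0],"twist": 15},
    {"delta_pos": [0,0.04,0],"twist": 18},
    {"delta_pos": [0,0.04,0],"twist": 18}
  ]
}}

```text
time: 9.75
ee_pos: [0.5548, 0.0731, 0.3063]
orientation: [[-0.023, 1.0, 0.003], [1.0, 0.023, 0.002], [0.001, 0.003, -1.0]]
ft_force: [2.6, 2.5, -1.8]
width: 0.564
```

```bash
python3 av.py
```

```text
[-0.118 -0.064 -0.092 -0.102 -0.097 -0.081 -0.072] mean -0.089
t 10.05 p [0.5548 0.0731 0.3063] yaw 91.38 F [ 1.46  1.54 -1.63] T [ 0.274 -0.48  -0.072] Ft [1.5  1.49 1.64] w 49.6 q6 -5.9 e6 -0.093
```

Request:
{"name": "move_arm", "arguments": {
  "series": [
    {"delta_pos": [0,0,0],"twist": 2},
    {"delta_pos": [0,0,0],"twist": 4},
    {"delta_pos": [0,0,0],"twist": 6},
    {"delta_pos": [0,0,0],"twist": 6}
  ]
}}

```text
time: 10.45
ee_pos: [0.5548, 0.0731, 0.3063]
orientation: [[0.08, 0.997, 0.004], [0.997, -0.08, 0.001], [0.002, 0.004, -1.0]]
ft_force: [3.5, 2.0, -2.1]
width: 0.567
```

```bash
python3 av.py
```

```text
[0.051 0.089 0.048 0.123 0.13  0.119 0.144] mean 0.101
t 10.75 p [0.5548 0.0731 0.3063] yaw 85.41 F [ 4.61  1.97 -1.58] T [ 0.211 -0.825  0.144] Ft [2.33 4.44 1.6 ] w 49.85 q6 0.0 e6 0.096
```

Request:
{"name": "move_arm", "arguments": {
  "series": [
    {"delta_pos": [0,0,0],"twist": 1},
    {"delta_pos": [0,0,0],"twist": 2},
    {"delta_pos": [0,0,0],"twist": 2}
  ]
}}

```text
time: 11.05
ee_pos: [0.5548, 0.0731, 0.3063]
orientation: [[0.116, 0.993, 0.004], [0.993, -0.116, 0.001], [0.002, 0.004, -1.0]]
ft_force: [3.7, 3.1, -2.2]
width: 0.564
```

```bash
python3 av.py
```

```text
[0.143 0.115 0.125 0.1   0.113 0.136 0.072] mean 0.115
t 11.35 p [0.5548 0.0731 0.3063] yaw 83.41 F [ 4.53  2.55 -2.66] T [ 0.232 -0.763  0.072] Ft [3.05 4.2  2.68] w 49.38 q6 2.0 e6 0.103
```

Request:
{"name": "move_arm", "arguments": {
  "series": [
    {"delta_pos": [0,0,0],"twist": 0.5},
    {"delta_pos": [0,0,0],"twist": 1},
    {"delta_pos": [0,0,0],"twist": 1}
  ]
}}

```text
time: 11.65
ee_pos: [0.5548, 0.0731, 0.3064]
orientation: [[0.133, 0.991, 0.004], [0.991, -0.133, 0.001], [0.002, 0.003, -1.0]]
ft_force: [4.6, 2.6, -3.3]
width: 0.566
```

```bash
python3 av.py
```

```text
[0.077 0.105 0.117 0.103 0.121 0.059 0.115] mean 0.100
t 11.95 p [0.5548 0.0731 0.3063] yaw 82.41 F [ 5.21  2.41 -2.11] T [ 0.28  -0.901  0.115] Ft [3.07 4.84 2.14] w 49.5 q6 3.0 e6 0.106
```

Request:
{"name": "move_arm", "arguments": {
  "series": [
    {"delta_pos": [0,0.02,0],"twist": 0.5},
    {"delta_pos": [0,0.02,0],"twist": 1},
    {"delta_pos": [0,0.02,0],"twist": 1}
  ]
}}

```text
time: 12.25
ee_pos: [0.555, 0.0731, 0.3063]
orientation: [[0.15, 0.989, 0.003], [0.989, -0.15, 0.001], [0.002, 0.003, -1.0]]
ft_force: [1.6, 2.3, -0.9]
width: 0.562
```

```bash
python3 av.py
```

```text
[0.089 0.036 0.092 0.113 0.103 0.135 0.052] mean 0.089
t 12.55 p [0.555  0.0731 0.3063] yaw 81.42 F [ 2.38  1.66 -1.66] T [ 0.254 -0.392  0.052] Ft [1.99 2.1  1.67] w 49.55 q6 4.0 e6 0.099
```

Request:
{"name": "move_arm", "arguments": {
  "series": [
    {"delta_pos": [0,0.02,0],"twist": 0.5},
    {"delta_pos": [0,0.02,0],"twist": 1},
    {"delta_pos": [0,0.02,0],"twist": 1}
  ]
}}

```text
time: 12.85
ee_pos: [0.5551, 0.0731, 0.3063]
orientation: [[0.167, 0.986, 0.003], [0.986, -0.167, 0.001], [0.002, 0.003, -1.0]]
ft_force: [0.5, 1.8, -0.7]
width: 0.566
```

```bash
python3 av.py
```

```text
[0.156 0.138 0.132 0.113 0.067 0.161 0.113] mean 0.126
t 13.15 p [0.5551 0.0731 0.3063] yaw 80.42 F [-0.64  1.55  0.44] T [ 0.245 -0.106  0.113] Ft [ 1.43 -0.89 -0.44] w 49.66 q6 5.0 e6 0.135
```

Request:
{"name": "move_arm", "arguments": {
  "series": [
    {"delta_pos": [0,0.02,0],"twist": 0.5},
    {"delta_pos": [0,0.02,0],"twist": 1},
    {"delta_pos": [0,0.02,0],"twist": 1}
  ]
}}

```text
time: 13.45
ee_pos: [0.5552, 0.0731, 0.3063]
orientation: [[0.184, 0.983, 0.002], [0.983, -0.184, 0.001], [0.002, 0.002, -1.0]]
ft_force: [-1.4, 1.7, 1.1]
width: 0.567
```

```bash
python3 av.py
```

```text
[0.237 0.161 0.245 0.188 0.261 0.17  0.149] mean 0.201
t 13.75 p [0.5552 0.0731 0.3063] yaw 79.42 F [-2.85  2.03  1.66] T [0.267 0.306 0.149] Ft [ 1.48 -3.17 -1.67] w 49.7 q6 6.0 e6 0.194
```

Request:
{"name": "move_arm", "arguments": {
  "series": [
    {"delta_pos": [0,-0.02,0],"twist": 0.4},
    {"delta_pos": [0,-0.02,0],"twist": 0.7},
    {"delta_pos": [0,-0.02,0],"twist": 0.7}
  ]
}}

```text
time: 14.05
ee_pos: [0.5551, 0.073, 0.3063]
orientation: [[0.196, 0.981, 0.003], [0.981, -0.196, 0.001], [0.002, 0.003, -1.0]]
ft_force: [0.6, 1.5, 0.3]
width: 0.561
```

```bash
python3 av.py
```

```text
[0.249 0.2   0.241 0.16  0.22  0.24  0.247] mean 0.223
t 14.35 p [0.5551 0.0731 0.3063] yaw 78.72 F [-0.2   1.77 -1.03] T [ 0.237 -0.302  0.247] Ft [ 1.69 -0.54  1.03] w 49.54 q6 6.7 e6 0.240
```

Request:
{"name": "move_arm", "arguments": {
  "series": [
    {"delta_pos": [0,0,0],"twist": 0.3},
    {"delta_pos": [0,0,0],"twist": 0.5},
    {"delta_pos": [0,0,0],"twist": 0.5}
  ]
}}

```text
time: 14.65
ee_pos: [0.5551, 0.0731, 0.3063]
orientation: [[0.204, 0.979, 0.003], [0.979, -0.204, 0.001], [0.002, 0.003, -1.0]]
ft_force: [0.0, 1.2, -0.8]
width: 0.566
```

```bash
python3 av.py
```

```text
[0.302 0.273 0.217 0.247 0.271 0.284 0.276] mean 0.267
t 14.95 p [0.5551 0.0731 0.3063] yaw 78.22 F [ 0.98  1.62 -1.03] T [ 0.16  -0.214  0.276] Ft [1.78 0.62 1.04] w 50.01 q6 7.2 e6 0.276
```

Torque rises steadily to 0.27 N m, which is beyond any detent peak, so this is a firm touch of the stop. I'll release so it falls into the zero rest, rise, and record the index line.

Request:
{"name": "move_arm", "arguments": {
  "series": [
    {"delta_pos": [0,0,0],"twist": -1},
    {"delta_pos": [0,0,0],"twist": -2},
    {"delta_pos": [0,0,0],"twist": -4},
    {"delta_pos": [0,0,0],"twist": -5},
    {"delta_pos": [0,0,0],"twist": -5}
  ]
}}

```text
time: 15.45
ee_pos: [0.5551, 0.0731, 0.3063]
orientation: [[0.118, 0.993, 0.003], [0.993, -0.118, 0.001], [0.002, 0.003, -1.0]]
ft_force: [-0.3, 2.4, -0.3]
width: 0.565
```

```bash
python3 av.py
```

```text
[0.067 0.145 0.106 0.105 0.084 0.086 0.081] mean 0.096
t 15.75 p [0.5551 0.0731 0.3063] yaw 83.21 F [-0.61  2.95  0.21] T [ 0.283 -0.03   0.081] Ft [ 2.86 -0.96 -0.21] w 49.67 q6 2.2 e6 0.112
```

Request:
{"name": "move_arm", "arguments": {
  "series": [
    {"delta_pos": [0,0,0],"twist": 0},
    {"delta_pos": [0,0,0],"twist": 0},
    {"delta_pos": [0,0,0],"twist": 0},
    {"delta_pos": [0,0,0],"twist": 0},
    {"delta_pos": [0,0,0],"twist": 0},
    {"delta_pos": [0,0,-2],"twist": 0},
    {"delta_pos": [0,0,-5],"twist": 0},
    {"delta_pos": [0,0,-8],"twist": 0},
    {"delta_pos": [0,0,-10],"twist": 0},
    {"delta_pos": [0,0,-10],"twist": 0},
    {"delta_pos": [0,0,-10],"twist": 0}
  ],
  "claw": 1
}}

```text
time: 16.85
ee_pos: [0.5547, 0.0729, 0.4056]
orientation: [[0.118, 0.993, 0.002], [0.993, -0.118, 0.001], [0.002, 0.002, -1.0]]
ft_force: [-0.1, 0.5, -0.9]
width: 1.003
```

```bash
python3 st.py
python3 - <<'E'
from h import *
o=monitor.get_obs()
im=grab_frame('wrist')[:,:,::-1].copy();cv2.imwrite('pics/w3.png',im);np.savez('w3.npz',R=o['orientation'],p=o['ee_pos'])
cv2.imwrite('pics/t3.png',grab_frame('top')[:,:,::-1])
E
python3 st.py
```

```text
t 16.85 p [0.5547 0.0729 0.4056] yaw 83.21 F [-0.07  0.48 -0.88] T [-0.039 -0.076  0.026] Ft [ 0.46 -0.13  0.88] w 88.23 q6 2.3 e6 0.001
t 16.95 p [0.5547 0.0729 0.4048] yaw 83.21 F [0.06 0.56 0.57] T [-0.036 -0.059  0.018] Ft [ 0.56 -0.01 -0.57] w 88.14 q6 2.2 e6 0.000
```

View pics/w3.png

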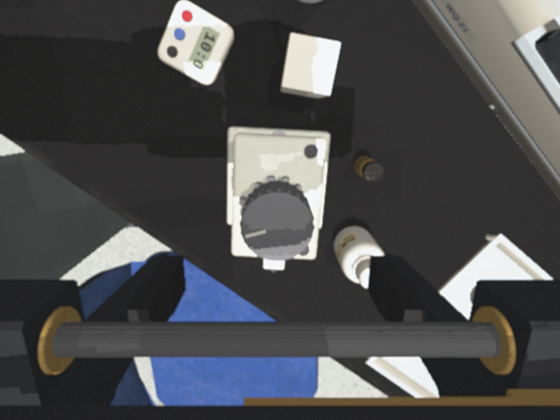

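The knob is at about (278,220) with its index line pointing left-down, and the bystanders are in place. I'll measure the index angle in both pictures.

```bash
cat > idx.py <<'E'
from h import *
def idx(f,R,p,c0):
    im=cv2.imread(f);c=camera_model('wrist');M=np.array(c['mount']);T=np.eye(4);T[:3,:3]=R;T[:3,3]=p;W=T@M;Ki=np.linalg.inv(np.array(c['intrinsics']))
    def g(px):
        d=W[:3,:3]@Ki@np.array([px[0],px[1],1]);e=W[:3,3];return (e+d*(.174-e[2])/d[2])[:2]
    q=np.linalg.inv(W)@np.array([c0[0],c0[1],.174,1]);u=np.array(c['intrinsics'])@q[:3];u=u[:2]/u[2]
    G=cv2.cvtColor(im,cv2.COLOR_BGR2GRAY)
    th=cv2.morphologyEx(G,cv2.MORPH_TOPHAT,np.ones((7,7),np.uint8))
    yy,xx=np.mgrid[:420,:560]
    m=((th>35)&(np.hypot(xx-u[0],yy-u[1])<31)).astype(np.uint8)
    n,l,s,ce=cv2.connectedComponentsWithStats(m);i=1+np.argmax(s[1:,4])
    pts=np.argwhere(l==i)[:,::-1]
    w=np.array([g(p) for p in pts]);
    v=cv2.fitLine(w.astype(np.float32),cv2.DIST_L2,0,1e-6,1e-6).ravel();mid=v[2:];d=v[:2]
    if d@(mid-c0)<0:d=-d
    print(f,len(pts),'centre px',u,'mid',mid,'line ang %.1f'%np.degrees(np.arctan2(d[1],d[0])),'mid ang %.1f'%np.degrees(np.arctan2(*(mid-c0)[::-1])))
    cv2.imwrite(f[:-4]+'c.png',cv2.resize(im[170:270,220:340],None,fx=5,fy=5,interpolation=2))
E
python3 - <<'E'
from idx import *
R=np.array([[-.998095,.0616912,-.00074],[.0616905,.998095,.0009],[.0008,.00085,-1]])
idx('pics/wrist1.png',R,[.5543,.07312,.40447],np.array([.5548,.0726]))
z=np.load('w3.npz');idx('pics/w3.png',z['R'],z['p'],np.array([.5548,.0726]))
E
```

```text
pics/wrist1.png 77 centre px [275.14982937 225.95578767] mid [0.55911976 0.05856524] line ang -80.0 mid ang -72.9
pics/w3.png 75 centre px [275.7258512  225.37919488] mid [0.5407528  0.06858583] line ang -171.4 mid ang -164.1
```

View pics/w3c.png

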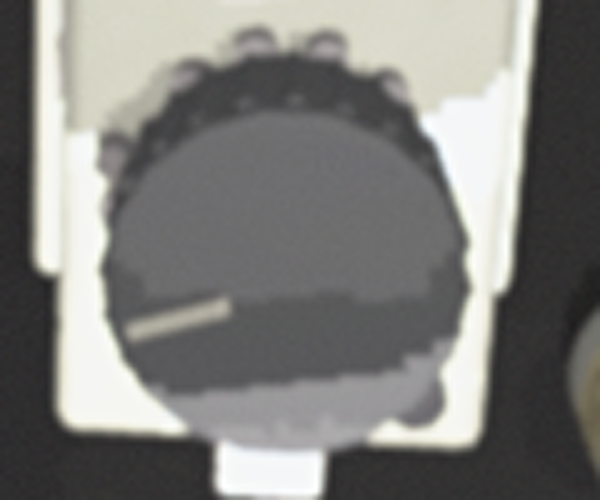

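The index moved -91°, so three clicks: the knob started 3 clicks out and now sits in the zero rest at -171°. The target after +120° is about -51°. Descend and grip.

Request:
{"name": "move_arm", "arguments": {
  "series": [
    {"delta_pos": [0,0.03,3],"twist": 0},
    {"delta_pos": [0,0.03,6],"twist": 0},
    {"delta_pos": [0,0.03,8],"twist": 0},
    {"delta_pos": [0,0.03,9],"twist": 0},
    {"delta_pos": [0,0.03,9.5],"twist": 0},
    {"delta_pos": [0,0.03,9.9],"twist": 0},
    {"delta_pos": [0,0.03,9.9],"twist": 0}
  ]
}}

```text
time: 17.65
ee_pos: [0.5551, 0.073, 0.306]
orientation: [[0.118, 0.993, 0.001], [0.993, -0.118, 0.002], [0.002, 0.001, -1.0]]
ft_force: [0.1, -0.5, -0.3]
width: 0.998
```

Request:
{"name": "move_arm", "arguments": {
  "series": [
    {"delta_pos": [0,0,0],"twist": 0},
    {"delta_pos": [0,0,0],"twist": 0},
    {"delta_pos": [0,0,0],"twist": 0},
    {"delta_pos": [0,0,0],"twist": 0},
    {"delta_pos": [0,0,0],"twist": 0},
    {"delta_pos": [0,0,0],"twist": 0}
  ],
  "claw": -1,
  "squeeze": 14
}}

```text
time: 18.25
ee_pos: [0.5552, 0.073, 0.3061]
orientation: [[0.118, 0.993, 0.001], [0.993, -0.118, 0.002], [0.002, 0.001, -1.0]]
ft_force: [0.6, -0.1, 0.9]
width: 0.563
```

```bash
python3 av.py
```

```text
[ 0.015 -0.     0.052 -0.001 -0.062  0.012 -0.027] mean -0.002
t 18.55 p [0.5552 0.073  0.3061] yaw 83.21 F [1.67 0.4  1.03] T [-0.033 -0.269 -0.027] Ft [ 0.6   1.61 -1.03] w 49.66 q6 2.2 e6 0.004
```

Request:
{"name": "move_arm", "arguments": {
  "series": [
    {"delta_pos": [0,0,0],"twist": -4},
    {"delta_pos": [0,0,0],"twist": -8},
    {"delta_pos": [0,0,0],"twist": -12},
    {"delta_pos": [0,0,0],"twist": -16},
    {"delta_pos": [0,0,0],"twist": -20},
    {"delta_pos": [0,0,0],"twist": -24},
    {"delta_pos": [0,0,0],"twist": -28},
    {"delta_pos": [0,0,0],"twist": -32},
    {"delta_pos": [0,0,0],"twist": -36},
    {"delta_pos": [0,0,0],"twist": -40},
    {"delta_pos": [0,0,0],"twist": -44},
    {"delta_pos": [0,0,0],"twist": -48},
    {"delta_pos": [0,0,0],"twist": -52},
    {"delta_pos": [0,0,0],"twist": -56},
    {"delta_pos": [0,0,0],"twist": -60},
    {"delta_pos": [0,0,0],"twist": -60}
  ]
}}

```text
time: 20.15
ee_pos: [0.5549, 0.0728, 0.3061]
orientation: [[-0.801, 0.598, -0.001], [0.598, 0.801, 0.001], [0.001, 0.0, -1.0]]
ft_force: [-4.4, -2.6, 3.8]
width: 0.564
```

```bash
python3 av.py
```

```text
[-0.017 -0.001  0.027 -0.     0.013  0.019  0.019] mean 0.009
t 20.45 p [0.5549 0.0728 0.3061] yaw 143.09 F [-3.99 -1.96  4.53] T [-0.473  0.698  0.019] Ft [ 2.01 -3.96 -4.53] w 49.41 q6 -57.6 e6 -0.002
```

Torque is zero at 60° back, as it should be at a rest. Another 60°, with the sideways force trimmed.

Request:
{"name": "move_arm", "arguments": {
  "series": [
    {"delta_pos": [0,-0.03,0],"twist": -4},
    {"delta_pos": [0,-0.03,0],"twist": -8},
    {"delta_pos": [0,-0.03,0],"twist": -12},
    {"delta_pos": [0,-0.03,0],"twist": -16},
    {"delta_pos": [0,-0.03,0],"twist": -20},
    {"delta_pos": [0,-0.03,0],"twist": -24},
    {"delta_pos": [0,-0.03,0],"twist": -28},
    {"delta_pos": [0,-0.03,0],"twist": -32},
    {"delta_pos": [0,-0.03,0],"twist": -36},
    {"delta_pos": [0,-0.03,0],"twist": -40},
    {"delta_pos": [0,-0.03,0],"twist": -44},
    {"delta_pos": [0,-0.03,0],"twist": -48},
    {"delta_pos": [0,-0.03,0],"twist": -52},
    {"delta_pos": [0,-0.03,0],"twist": -56},
    {"delta_pos": [0,-0.03,0],"twist": -60},
    {"delta_pos": [0,-0.03,0],"twist": -60}
  ]
}}

```text
time: 22.05
ee_pos: [0.5547, 0.0722, 0.3061]
orientation: [[-0.92, -0.391, -0.001], [-0.391, 0.92, -0.0], [0.001, 0.0, -1.0]]
ft_force: [-1.1, -5.7, 2.1]
width: 0.561
```

```bash
python3 av.py
```

```text
[ 0.01   0.036 -0.02   0.052 -0.016  0.043  0.002] mean 0.015
t 22.35 p [0.5547 0.0722 0.3061] yaw -157.10 F [-1.44 -5.44  2.08] T [-0.807  0.092  0.002] Ft [ 3.44 -4.45 -2.08] w 49.56 q6 -117.5 e6 0.031
```

Request:
{"name": "move_arm", "arguments": {
  "series": [
    {"delta_pos": [0,0,0],"twist": 0},
    {"delta_pos": [0,0,0],"twist": 0},
    {"delta_pos": [0,0,0],"twist": 0},
    {"delta_pos": [0,0,0],"twist": 0},
    {"delta_pos": [0,0,0],"twist": 0},
    {"delta_pos": [0,0,-2],"twist": 0},
    {"delta_pos": [0,0,-5],"twist": 0},
    {"delta_pos": [0,0,-8],"twist": 0},
    {"delta_pos": [0,0,-10],"twist": 0},
    {"delta_pos": [0,0,-10],"twist": 0},
    {"delta_pos": [0,0,-10],"twist": 0}
  ],
  "claw": 1
}}

```text
time: 23.45
ee_pos: [0.5547, 0.0723, 0.4054]
orientation: [[-0.921, -0.389, -0.001], [-0.389, 0.921, -0.0], [0.001, 0.0, -1.0]]
ft_force: [0.4, -0.4, 0.0]
width: 0.997
```

```bash
python3 st.py
python3 - <<'E'
from idx import *
o=monitor.get_obs()
im=grab_frame('wrist')[:,:,::-1].copy();cv2.imwrite('pics/w4.png',im)
cv2.imwrite('pics/t4.png',grab_frame('scene')[:,:,::-1])
idx('pics/w4.png',o['orientation'],o['ee_pos'],np.array([.5548,.0726]))
E
```

```text
t 23.45 p [0.5547 0.0723 0.4054] yaw -157.11 F [ 0.45 -0.39  0.04] T [ 0.077 -0.104  0.05 ] Ft [-0.26 -0.53 -0.04] w 87.75 q6 -117.5 e6 0.002
pics/w4.png 65 centre px [278.66341899 228.21829083] mid [0.5638697  0.06041757] line ang -50.3 mid ang -53.3
```

View pics/w4.png

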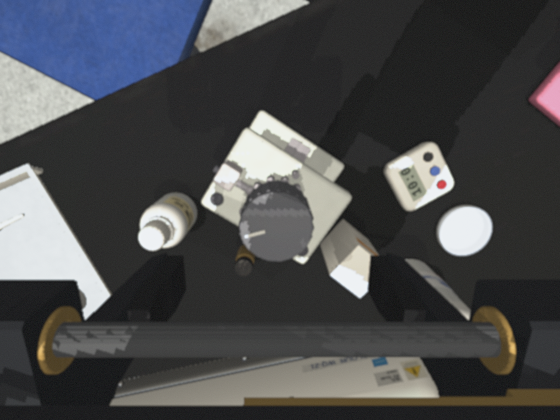

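View pics/t4.png

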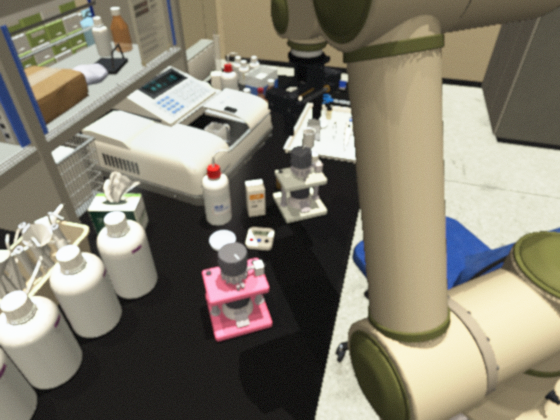

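The index is at -50.3°, +121° from the zero rest, so four clicks. In the wrist view (vial at (245,260), bottle at (165,220)) and the scene view nothing has moved, and the gripper is clear. Handing in.

```bash
python3 -c "
from bench import manip
print(manip.sign_off())"
```

```text
the job is handed in; nothing more can be done
None
```

I turned the white mill's knob clockwise through three clicks to its end stop, let it fall into the zero rest, turned it back four clicks and released it. I then raised the gripper clear and handed the job in at about 24 s of the 70 s allowed. No verdict was reported.

- **End stop:** the measured torque climbed steadily to about 0.27 N m (noise about ±0.04). That is well above the detent peak of about 0.12 N m and below the 0.45 N m that forces the pin.
- **Four clicks back:** torque read about zero at 60° and 120° back, as expected at a rest. The index line had moved +121° from the zero rest, against 120° for four clicks.
- **Around the mill:** all the things still looked in place in the last wrist and scene pictures.
- **Not checked:** I did not measure the 2 mm gap itself, only the knob angle. Nor did I measure the force on the pin directly. I inferred it from the torque.
- **Disagreement:** the gripper turned 93° clockwise up to the release, while the index line showed 91°. I put this down to slight slip and play in the grip. All other checks agreed.

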